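# Make up a guitar kit and a ukulele kit on the luthier's bench

### The arm

A 6-joint arm with a two-finger parallel gripper is mounted at the origin on the work surface. World frame = base frame: x ahead of the robot, y to its left, z up, the work surface at z = 0. Lengths are in m, angles in rad, forces in N, time in s.
With the tool pointing down it reaches from about 0.4 to 0.925 m from the base axis. Payload 12.5 kg.
Tool frame: the origin (TCP) lies on the mounting face of the last link; the fingertips stand 190 mm ahead of it and the grasp point (between the pads) lies 171 mm ahead of it; z points along the fingers, y is the line along which they close (so a half turn about z gives the same grasp; the last joint's range is limited). The gripper opens to 95 mm and grips with 3 to 60 N. Pads are 20 mm wide; open, the fingers measure 119 mm over their backs; the gripper's body (75 mm by 180 mm) begins 59 mm behind the grasp point.
Start: joints at [-1.291, 0.491, 1.559, -0, 1.092, -0.106], TCP at [0.235, -0.579, 0.405] pointing down, gripper open.
Joint ranges: [-3.1, 3.1], [-0.84, 2.19], [0.05, 2.79], [-1.13, 4.28], [0.06, 2.93], [-2.69, 2.69]. Speed limits (rad/s): [2.22, 2.22, 2.79, 3.14, 3.14, 3.14].

### API

Orientations are given as a unit quaternion [w, x, y, z].
In Python, from rig import telemetry, snapshot, camera_model, env, look_for, trace gives the robot as it stands.
- The arm moves only by the tool drive_tool, never from a script. Its argument "increments" is a list of rows, each an object with "translation": the shift along the world's x, y, z in units of 25 mm (1.0 is 25 mm), a list of three; "rot": the turn, a rotation vector about the world's x, y, z in units of 6 degrees (1.0 is 6 degrees), a list of three. A call has 1 to 5 rows; each row is the pose to reach, as a shift and turn from the pose commanded when the call began; what a row does not reach only later rows make up. A row lasts 1/10 s, in which the tool goes at most 50 mm and 8.59 degrees, less where a joint would pass 70% of its speed; a pose out of reach is approached as far as the arm can. A call with a gripper value outside its range is refused whole. "claw" is the finger opening in mm, from 0 to 95.1, set as the call begins (left out, the last holds). The fingers move at their own pace and stop on an object; "newtons" is the grip in N (left out, the last holds). Time passes only in rows, so rows that repeat a pose let the fingers close. It gives the time, the measured TCP pose, the force, the opening and the grip force at its end, in the units of the state.
- telemetry.observe(): the state, without advancing time (a new reading comes with each control period).
- snapshot(name): name is "scene" or "top" or "wrist"; returns the picture (384x512x3 uint8, red, green, blue); there is no depth.
- camera_model(name): a dict with "mtx" (3x3 intrinsics, pixels), "world_to_cam" (4x4, takes a point from world to camera coordinates). Camera axes: x right, y up, looking along -z (the intrinsics and any distortion apply to the point x, -y, -z); pixel columns grow to the right and rows downward; lengths in m; the calibration is good to about 2 mm. The wrist camera is an equidistant fisheye: a pixel r from the principal point sees the ray r / f radians off the axis. A picture is of the moment at which its call begins: read the wrist's pose just before it. camera_model takes no time and is no camera call; for the wrist camera it gives the pose at the moment of the call.
- env.sign_off(): hands the job in; it is judged then, once.
Trained networks look in the newest picture that a camera, given by its name, has taken for a name from the list of things; names that differ only in an ending like _2 or _b are one class to them, and where a whole thing is asked for, a point or a joint stands for the part that bears it (a point fixed in the world has none). Each returns a list of dicts, best first, with "conf" (0 to 1); they miss things now and then, are a little off and sometimes report something else, mostly with a low value. They report only what shows in the picture. A call takes as long as a camera call. They do not tell look-alikes from the thing itself.
- look_for(camera, query): "at" ([x, y, z] in m, in the coordinates of the camera as it stood for that picture, good to about 4 mm: the middle of the surface that is visible of it).
- trace(camera, query): "region" (384x512 bool, what is visible of it).
The state is a dict: "time": time; "joint_pos": joint angles; "dq": joint speeds; "joint_efforts": joint torques, N m; "tool_pos": TCP position; "ee_rot": TCP orientation; "wrist_force": force on the tool from outside, world axes, zero at the start; "torque": the same for the moment, N m; "grip_width": opening from 0.0 (shut) to 1.0 (fully open); "grip_force": force on a finger pad.
Only numpy, scipy, OpenCV 4.12 (cv2) and the standard library are available. Lean on these libraries where they do the work, as an engineer would, in place of code of your own. Each camera call takes 0.05 s, during which the arm holds its last target. There are 200 camera calls.

### The job

Make up the two repair kits. In the large tray for the guitar put the long bridge, lengthways in the long bay, and the flat round tin and the round-topped wooden block in the two small bays, one in each, either way round; in the small tray for the ukulele put the short bridge, lengthways in the wider bay, and the white screw-lid jar in the narrower bay. Everything sits flat on the tray floor and right way up, and the cork block and the dropper bottle stay standing where they are.

Things in the scene. Friction and masses are not known exactly. Their poses are not given: they have to be found in the camera images.
- guitar_tray: Guitar kit tray, the larger: 220 (y) x 176 mm (x), wooden, fixed, on the 3 mm mat. Origin: centre of underside; y along the bays, z up. Floor 4 mm thick, rims and dividers rise to 10 mm above the underside. Bridge bay (88 wide): local x -84 to +4 mm, y -106 to 106. Other side (76 wide), x +8 to +84, cut by a 4 mm cross divider at y = 0 into two small bays 104 long, middles y = +54 and -54.
- ukulele_tray: Ukulele kit tray, the smaller: 130 (y) x 156 mm (x), wooden, fixed, on the 3 mm mat. Origin: centre of underside; y along the bays, z up. Floor 4 mm thick, rims and dividers rise to 10 mm above the underside. Bridge bay (88 wide): local x -74 to +14 mm, y -61 to 61. Other side: one undivided narrower bay (56 wide), x +18 to +74, y -61 to 61.
- long_bridge: Guitar bridge of dark wood, 150 mm long (its y), 30 mm wide (x), lying flat: wings 7 mm thick, raised middle 80 mm long and 13 mm high over the full width, with a thin white saddle strip to 16 mm and six dark pin holes. Origin: centre of its underside, z up. Stands on the mat (3 mm thick, world z 3 mm). Take it at the middle across the 30 mm width.
- short_bridge: Ukulele bridge of dark wood, like the guitar bridge but 90 mm long (its y), 24 mm wide (x), raised middle 56 mm long and 13 mm high, white saddle strip to 16 mm, four pin holes. Origin: centre of its underside, z up. Stands on the mat (3 mm thick, world z 3 mm). Take it at the middle across the 24 mm width.
- tin: Flat round metal tin (bridge pins), closed, 56 mm diameter, 24 mm high. Origin: centre of its underside, z up. Stands on the mat (3 mm thick, world z 3 mm).
- jar: White plastic screw-lid jar, closed, 48 mm high: body 37 mm diameter, wide flat lid 40 mm diameter from 32 mm height up. Origin: centre of its underside, z up. Stands on the mat (3 mm thick, world z 3 mm).
- round_block: Round-topped wooden sanding block, 76 mm long (its y), 36 mm wide (x), 42 mm high: upright flat sides to 24 mm, half-round top. Origin: centre of its underside, z up. Stands on the mat (3 mm thick, world z 3 mm). Take it at the middle across the 36 mm width.
- flat_block: Flat-topped cork block, 60 mm long (its y), 40 mm wide (x), 26 mm high. Origin: centre of its underside. Not wanted in either kit; stays where it is.
- dropper: White dropper bottle with a pointed nozzle, 30 mm diameter, 58 mm high. Origin: centre of its underside. Not wanted in either kit; stays where it is.
Mind the look-alikes: they are no part of the job. What is shaped like the long_bridge but pink or purple is not meant.

How it is judged:
By the outcome, as a careful person would: the job done as asked, in the order asked, and still so for the second after the job is handed in, with the robot touching nothing.
It also fails if it takes over 134 s, if anything falls off the work surface, if the arm or the gripper's body presses on something with over 40 N, if the wrist force passes 120 N, or if a joint passes its speed limit or range.

## Working session

There is one attempt and no reset: what is moved stays moved. The work goes in short steps, Python scripts to look and compute and a tool call to move; the robot and the scene stay as the last step left them, time stands still between calls to the robot, and variables do not carry over. Pictures are saved under pics/ and viewed, at most 14 in all, crops included, and the job is handed in when it is done.

Besides the shell and the picture viewer there is one more tool, called after "Call:" in YAML: its name, and indented under it one key for each argument. drive_tool: Moves the arm, as the interface text tells. Its arguments: {"type":"object","properties":{"increments":{"type":"array"},"claw":{"type":"number"},"newtons":{"type":"number"}},"required":["increments"]}

```bash
ls; mkdir -p pics; cat > h.py <<'E'
import numpy as np, cv2
from rig import telemetry, snapshot, camera_model, env, look_for, trace
def save(n,f):
    im=snapshot(n); cv2.imwrite(f,cv2.cvtColor(im,cv2.COLOR_RGB2BGR)); return im
def toworld(n,p):
    T=np.linalg.inv(np.array(camera_model(n)["world_to_cam"])); return T[:3,:3]@np.array(p)+T[:3,3]
def pix2plane(n,uv,z):
    m=camera_model(n);K=np.array(m["mtx"]);T=np.linalg.inv(np.array(m["world_to_cam"]))
    uv=np.atleast_2d(uv).astype(float)
    d=np.c_[(uv[:,0]-K[0,2])/K[0,0],-(uv[:,1]-K[1,2])/K[1,1],-np.ones(len(uv))]
    d=d@T[:3,:3].T;o=T[:3,3]
    return o+d*((z-o[2])/d[:,2])[:,None]
E
python3 - <<'E'
from h import *
for n in("scene","top"):
    save(n,f"pics/{n}0.png")
    m=camera_model(n);print(n,{k:(np.array(v).round(3).tolist() if k!='x' else 0) for k,v in m.items()})
for q in ["guitar_tray","ukulele_tray","long_bridge","short_bridge","tin","jar","round_block","flat_block","dropper"]:
    for n in ("top",):
        for r in look_for(n,q)[:4]: print(q,n,round(r["conf"],2),toworld(n,r["at"]).round(3))
print(telemetry.observe())
E
```

```text
pics
scene {'mtx': [[455.43, 0.0, 258.111], [0.0, 455.43, 195.192], [0.0, 0.0, 1.0]], 'world_to_cam': [[-0.058, 0.998, -0.003, 0.036], [-0.816, -0.045, 0.576, 0.457], [0.575, 0.036, 0.818, -1.276], [0.0, 0.0, 0.0, 1.0]]}
top {'mtx': [[382.478, 0.0, 249.605], [0.0, 382.478, 195.287], [0.0, 0.0, 1.0]], 'world_to_cam': [[-0.028, -1.0, 0.001, 0.014], [0.981, -0.027, 0.19, -0.57], [-0.19, 0.006, 0.982, -0.825], [0.0, 0.0, 0.0, 1.0]]}
guitar_tray top 0.86 [ 0.519 -0.316  0.006]
ukulele_tray top 0.95 [0.514 0.324 0.009]
long_bridge top 0.89 [ 0.699 -0.011  0.016]
long_bridge top 0.8 [ 0.72  -0.22   0.013]
long_bridge top 0.73 [0.696 0.228 0.015]
short_bridge top 0.92 [ 0.433 -0.009  0.017]
tin top 0.59 [0.558 0.    0.029]
jar top 0.66 [0.513 0.098 0.05 ]
jar top 0.25 [0.602 0.101 0.041]
round_block top 0.62 [0.603 0.1   0.043]
dropper top 0.51 [ 0.596 -0.1    0.035]
dropper top 0.34 [ 0.557 -0.     0.029]
{'time': 0.55, 'joint_pos': array([-1.29056269e+00,  4.90941538e-01,  1.55887008e+00,  2.33000254e-05,
        1.09173103e+00, -1.05582177e-01]), 'dq': array([-0.00022818,  0.00070083, -0.00088274, -0.00045708,  0.00180769,
       -0.00128487]), 'joint_efforts': array([-1.22296005e-03, -6.12134957e+01, -2.58327663e+01,  6.92574657e-02,
        4.46154352e-02, -1.51610232e-05]), 'tool_pos': array([ 0.23523417, -0.57905881,  0.40474544]), 'ee_rot': array([2.40066871e-05, 9.81451929e-01, 1.91708401e-01, 1.24799529e-05]), 'wrist_force': array([ 0.51244348, -0.56254416, -0.85751025]), 'torque': array([ 0.01271501, -0.01138245, -0.01401526]), 'grip_force': 0.0, 'grip_width': 1.000776354201595}
```

View pics/top0.png

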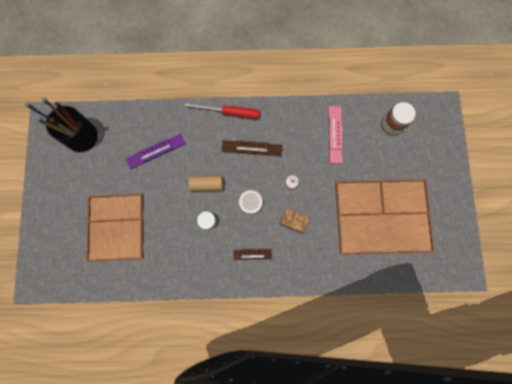

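View pics/scene0.png

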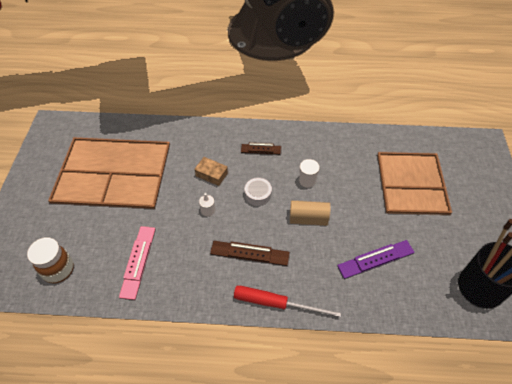

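Top view: dark bridge at (252,148), pink look-alike at (335,134), purple at (156,151). The dark wood one fits "guitar bridge of dark wood". Next I'll measure everything and confirm it in a crop.

```bash
cat >> h.py <<'E'
def rect(n,q,z,i=0):
    rs=trace(n,q)
    out=[]
    for r in rs:
        m=r["region"].astype(np.uint8)
        c=max(cv2.findContours(m,cv2.RETR_EXTERNAL,cv2.CHAIN_APPROX_NONE)[0],key=cv2.contourArea)[:,0,:]
        P=pix2plane(n,c,z)[:,:2]*1000
        (cx,cy),(w,h),a=cv2.minAreaRect(P.astype(np.float32))
        # long axis angle from world y, ccw deg
        ang=a if h>=w else a+90
        ang=(ang+90)%180-90
        ang=((ang+90)%180)-90
        out.append((round(r["conf"],2),c.mean(0).round(0).tolist(),round(cx,1),round(cy,1),round(min(w,h),1),round(max(w,h),1),"longaxis from +y ccw",round(ang,1)))
    return out
E
python3 - <<'E'
from h import *
T={"guitar_tray":.013,"ukulele_tray":.013,"long_bridge":.013,"short_bridge":.015,"tin":.027,"jar":.051,"round_block":.040,"flat_block":.029,"dropper":.04}
for n in("top","scene"):
    im=snapshot(n)
    for q,z in T.items():
        for r in rect(n,q,z)[:3]: print(n,q,*r)
im=snapshot("top")[110:290,120:350]
cv2.imwrite("pics/crop.png",cv2.cvtColor(cv2.resize(im,None,fx=3.3,fy=3.3,interpolation=cv2.INTER_CUBIC),cv2.COLOR_RGB2BGR))
T=np.linalg.inv(np.array(camera_model("top")["world_to_cam"]));print(T[:3,3])
T=np.linalg.inv(np.array(camera_model("scene")["world_to_cam"]));print(T[:3,3])
E
```

```text
top guitar_tray 0.84 [384.0, 217.0] 518.8 -320.7 176.1 221.5 longaxis from +y ccw -0.1
top guitar_tray 0.67 [206.0, 221.0] 518.5 101.7 38.4 46.1 longaxis from +y ccw -46.0
top guitar_tray 0.6 [252.0, 148.0] 697.7 -10.9 36.2 152.6 longaxis from +y ccw -7.5
top ukulele_tray 0.91 [114.0, 227.0] 511.0 320.8 131.9 156.5 longaxis from +y ccw -88.5
top long_bridge 0.83 [251.0, 148.0] 698.9 -9.4 35.4 149.7 longaxis from +y ccw -5.9
top long_bridge 0.8 [335.0, 135.0] 727.1 -219.4 30.1 149.5 longaxis from +y ccw 86.1
top long_bridge 0.6 [155.0, 151.0] 696.5 227.6 34.0 148.7 longaxis from +y ccw 24.3
top short_bridge 0.67 [252.0, 254.0] 438.8 -4.3 25.4 88.9 longaxis from +y ccw -1.6
top short_bridge 0.59 [384.0, 217.0] 517.6 -319.6 177.8 226.4 longaxis from +y ccw -0.1
top tin 0.73 [250.0, 202.0] 557.9 -2.9 52.2 55.2 longaxis from +y ccw 88.4
top jar 0.82 [206.0, 221.0] 514.2 98.2 40.0 45.8 longaxis from +y ccw -46.0
top round_block 0.77 [205.0, 184.0] 603.8 101.6 41.0 80.1 longaxis from +y ccw -1.6
top flat_block 0.63 [295.0, 221.0] 510.9 -105.1 43.1 64.2 longaxis from +y ccw -23.6
top dropper
[... 465 characters left out ...]
.1 -219.7 34.8 150.9 longaxis from +y ccw 86.7
scene long_bridge 0.58 [250.0, 253.0] 703.2 -10.5 37.1 149.8 longaxis from +y ccw -6.0
scene short_bridge 0.94 [261.0, 149.0] 444.3 -3.5 32.1 88.7 longaxis from +y ccw 3.1
scene tin 0.71 [258.0, 191.0] 568.5 -4.0 51.3 65.2 longaxis from +y ccw -86.8
scene jar 0.85 [308.0, 173.0] 536.3 99.0 36.8 70.0 longaxis from +y ccw -89.7
scene round_block 0.89 [309.0, 213.0] 624.5 100.3 53.7 75.4 longaxis from +y ccw -0.9
scene flat_block 0.81 [210.0, 171.0] 523.0 -105.1 55.0 69.4 longaxis from +y ccw -22.6
scene dropper 0.73 [207.0, 206.0] 619.3 -98.9 33.2 52.5 longaxis from +y ccw -82.4
[0.40251423 0.00292061 0.91827121]
[1.10902236 0.03123517 0.7801868 ]
```

View pics/crop.png

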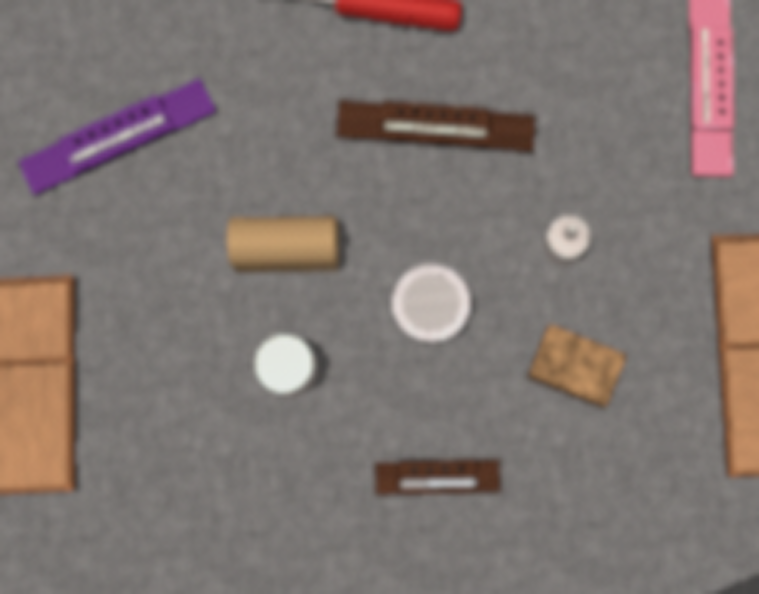

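The crop confirms it: the long dark-wood bridge with the white saddle is at crop (435,125), and pink and purple are the look-alikes. The trays and sizes match what was given. Pick order is long bridge, tin, round block, short bridge, jar. First I move towards the long bridge at (0.700, -0.010), yaw -6°.

Call:
drive_tool:
  increments:
    - {"translation": [18.6,22.7,-4.2],"rot": [0,0,10.3]}
    - {"translation": [18.6,22.7,-4.2],"rot": [0,0,10.3]}
    - {"translation": [18.6,22.7,-4.2],"rot": [0,0,10.3]}
    - {"translation": [18.6,22.7,-4.2],"rot": [0,0,10.3]}
    - {"translation": [18.6,22.7,-4.2],"rot": [0,0,10.3]}

```text
time: 2.1
tool_pos: [0.3929, -0.386, 0.3693]
ee_rot: [0.0, 0.841, 0.54, 0.0]
wrist_force: [0.4, -1.2, -0.0]
grip_width: 0.996
grip_force: 0.0
```

Call:
drive_tool:
  increments:
    - {"translation": [12.28,15.0,-2.8],"rot": [0,0,3.1]}
    - {"translation": [12.28,15.0,-2.8],"rot": [0,0,3.1]}
    - {"translation": [12.28,15.0,-2.8],"rot": [0,0,3.1]}
    - {"translation": [12.28,15.0,-2.8],"rot": [0,0,3.1]}
    - {"translation": [12.28,15.0,-2.8],"rot": [0,0,3.1]}

```text
time: 2.6
tool_pos: [0.5499, -0.1944, 0.3335]
ee_rot: [0.0, 0.745, 0.667, 0.0]
wrist_force: [-0.4, -0.6, -0.9]
grip_width: 1.004
grip_force: 0.0
```

Call:
drive_tool:
  increments:
    - {"translation": [6.0,7.36,-1.34],"rot": [0,0,0]}
    - {"translation": [6.0,7.36,-1.34],"rot": [0,0,0]}
    - {"translation": [6.0,7.36,-1.34],"rot": [0,0,0]}
    - {"translation": [6.0,7.36,-1.34],"rot": [0,0,0]}
    - {"translation": [6.0,7.36,-1.34],"rot": [0,0,0]}
  claw: 70

```text
time: 3.1
tool_pos: [0.7001, -0.0097, 0.2996]
ee_rot: [0.0, 0.745, 0.667, 0.0]
wrist_force: [0.7, -1.0, 0.4]
grip_width: 0.74
grip_force: 0.0
```

```bash
python3 - <<'E'
from h import *
print(telemetry.observe()["tool_pos"],telemetry.observe()["joint_pos"].round(2))
save("wrist","pics/w1.png")
for r in look_for("wrist","long_bridge"): print(r["conf"],toworld("wrist",r["at"]).round(4))
m=camera_model("wrist");print(m)
E
```

```text
[ 0.70007425 -0.00965131  0.29961958] [-0.11  0.7   1.46  0.    0.98  0.  ]
0.83 [0.702  0.0035 0.0143]
0.83 [0.718  0.1648 0.0075]
{'mtx': array([[297.31863964,   0.        , 254.529412  ],
       [  0.        , 297.31863964, 190.51941432],
       [  0.        ,   0.        ,   1.        ]]), 'world_to_cam': array([[ 9.94381921e-01, -1.05851629e-01, -1.64213766e-04,
        -6.97009854e-01],
       [ 1.02403676e-01,  9.62381886e-01, -2.51663650e-01,
        -6.18377658e-02],
       [ 2.67970438e-02,  2.50232968e-01,  9.67814745e-01,
        -3.03668384e-01],
       [ 0.00000000e+00,  0.00000000e+00,  0.00000000e+00,
         1.00000000e+00]])}
```

View pics/w1.png

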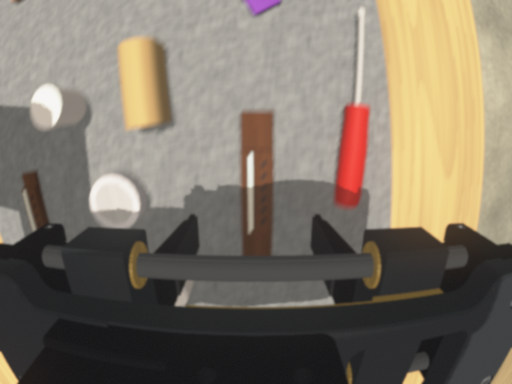

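The wrist view shows the dark bridge at px (257,180), running along the finger gap and centred. Now descend and grip.

Call:
drive_tool:
  increments:
    - {"translation": [0,0,-1.5],"rot": [0,0,0]}
    - {"translation": [0,0,-3.0],"rot": [0,0,0]}
    - {"translation": [0,0,-3.9],"rot": [0,0,0]}
    - {"translation": [0,0,-4.15],"rot": [0,0,0]}
    - {"translation": [0,0,-4.15],"rot": [0,0,0]}

```text
time: 3.7
tool_pos: [0.6987, -0.0126, 0.1961]
ee_rot: [-0.0, 0.745, 0.667, -0.0]
wrist_force: [0.7, -0.2, 0.2]
grip_width: 0.734
grip_force: 0.0
```

Call:
drive_tool:
  increments:
    - {"translation": [0,0,0],"rot": [0,0,0]}
    - {"translation": [0,0,0],"rot": [0,0,0]}
    - {"translation": [0,0,0],"rot": [0,0,0]}
    - {"translation": [0,0,0],"rot": [0,0,0]}
    - {"translation": [0,0,0],"rot": [0,0,0]}
  claw: 20
  newtons: 25

```text
time: 4.2
tool_pos: [0.6988, -0.0122, 0.1968]
ee_rot: [0.0, 0.745, 0.667, 0.0]
wrist_force: [0.3, -0.1, 0.2]
grip_width: 0.375
grip_force: 0.0
```

Call:
drive_tool:
  increments:
    - {"translation": [0,0,0],"rot": [0,0,0]}
    - {"translation": [0,0,0.4],"rot": [0,0,0]}
    - {"translation": [0,0,1.2],"rot": [0,0,0]}
    - {"translation": [0,0,2.5],"rot": [0,0,0]}
    - {"translation": [0,0,4.0],"rot": [0,0,0]}

```text
time: 4.7
tool_pos: [0.6986, -0.0121, 0.2972]
ee_rot: [-0.001, 0.745, 0.667, -0.001]
wrist_force: [-0.1, -0.7, -0.3]
grip_width: 0.314
grip_force: 25.0
```

Call:
drive_tool:
  increments:
    - {"translation": [-1.0,-1.4,0],"rot": [0,0,0.2]}
    - {"translation": [-2.1,-3.0,0],"rot": [0,0,0.5]}
    - {"translation": [-3.2,-4.5,0],"rot": [0,0,0.8]}
    - {"translation": [-4.3,-6.1,0],"rot": [0,0,1.0]}
    - {"translation": [-5.4,-7.6,0],"rot": [0,0,1.0]}

```text
time: 5.2
tool_pos: [0.5625, -0.2035, 0.2972]
ee_rot: [0.0, 0.709, 0.705, 0.0]
wrist_force: [0.2, -1.7, -1.0]
grip_width: 0.314
grip_force: 25.0
```

Call:
drive_tool:
  increments:
    - {"translation": [-1.1,-1.6,0],"rot": [0,0,0]}
    - {"translation": [-2.2,-3.1,0],"rot": [0,0,0]}
    - {"translation": [-3.0,-4.3,0],"rot": [0,0,0]}
    - {"translation": [-3.36,-4.8,0],"rot": [0,0,0]}
    - {"translation": [-3.36,-4.8,0],"rot": [0,0,0]}

```text
time: 5.7
tool_pos: [0.4789, -0.3235, 0.2968]
ee_rot: [0.0, 0.71, 0.704, 0.0]
wrist_force: [-0.4, 0.9, -1.0]
grip_width: 0.309
grip_force: 25.0
```

```bash
python3 - <<'E'
from h import *
o=telemetry.observe();print(o["tool_pos"],o["ee_rot"],o["wrist_force"],o["grip_width"])
save("wrist","pics/w2.png")
E
```

```text
[ 0.47892781 -0.32349368  0.29684899] [3.01361960e-04 7.10026404e-01 7.04174988e-01 3.70109707e-05] [-0.36513312  0.93367889 -0.97994135] 0.30884230108135835
```

View pics/w2.png

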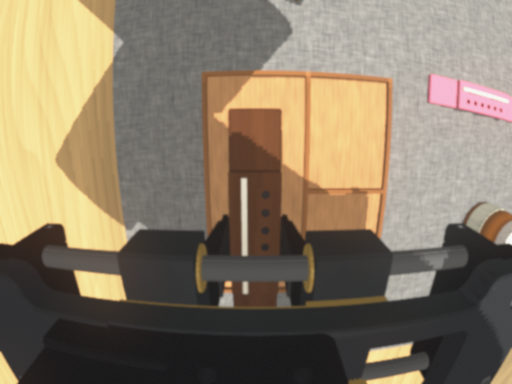

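The wrist view shows the bridge held level and parallel above the long bay (px 230–282 within 205–307). Lower, release to 50 mm and lift.

Call:
drive_tool:
  increments:
    - {"translation": [0,0,-1.5],"rot": [0,0,0]}
    - {"translation": [0,0,-2.8],"rot": [0,0,0]}
    - {"translation": [0,0,-3.5],"rot": [0,0,0]}
    - {"translation": [0,0,-3.75],"rot": [0,0,0]}
    - {"translation": [0,0,-3.83],"rot": [0,0,0]}

```text
time: 6.25
tool_pos: [0.4806, -0.3212, 0.2005]
ee_rot: [-0.0, 0.709, 0.706, 0.0]
wrist_force: [-0.9, 4.0, 7.7]
grip_width: 0.31
grip_force: 25.0
```

Call:
drive_tool:
  increments:
    - {"translation": [0,0,-0.02],"rot": [0,0,0]}
    - {"translation": [0,0,-0.02],"rot": [0,0,0]}
    - {"translation": [0,0,-0.02],"rot": [0,0,0]}
    - {"translation": [0,0,-0.02],"rot": [0,0,0]}
  claw: 48

```text
time: 6.65
tool_pos: [0.4799, -0.3223, 0.2007]
ee_rot: [0.001, 0.709, 0.705, 0.0]
wrist_force: [-0.3, -0.4, 0.6]
grip_width: 0.501
grip_force: 0.0
```

Call:
drive_tool:
  increments:
    - {"translation": [0,0,0.8],"rot": [0,0,0]}
    - {"translation": [0,0,2.5],"rot": [0,0,0]}
    - {"translation": [0,0,4.2],"rot": [0,0,0]}

```text
time: 6.95
tool_pos: [0.4796, -0.3222, 0.3061]
ee_rot: [-0.001, 0.709, 0.705, -0.0]
wrist_force: [0.6, 0.4, 0.1]
grip_width: 0.504
grip_force: 0.0
```

Call:
drive_tool:
  increments:
    - {"translation": [0.6,2.4,-0.2],"rot": [0,0,-1.4]}
    - {"translation": [1.0,4.0,-0.2],"rot": [0,0,-2.8]}
    - {"translation": [1.4,5.6,-0.2],"rot": [0,0,-4.2]}
    - {"translation": [1.8,7.2,-0.2],"rot": [0,0,-5.6]}
    - {"translation": [2.2,8.8,-0.2],"rot": [0,0,-7.0]}
  claw: 80

```text
time: 7.45
tool_pos: [0.5345, -0.1023, 0.3005]
ee_rot: [0.0, 0.911, 0.413, 0.0]
wrist_force: [0.6, 0.4, 0.2]
grip_width: 0.828
grip_force: 0.0
```

Call:
drive_tool:
  increments:
    - {"translation": [0.3,1.2,0],"rot": [0,0,-1.4]}
    - {"translation": [0.6,2.4,0],"rot": [0,0,-2.8]}
    - {"translation": [0.9,3.6,0],"rot": [0,0,-4.2]}
    - {"translation": [1.0,4.0,0],"rot": [0,0,-5.6]}
    - {"translation": [1.0,4.0,0],"rot": [0,0,-7.0]}

```text
time: 7.95
tool_pos: [0.5596, -0.0024, 0.3004]
ee_rot: [0.0, 0.998, 0.06, 0.0]
wrist_force: [0.4, -0.3, -0.7]
grip_width: 0.844
grip_force: 0.0
```

Call:
drive_tool:
  increments:
    - {"translation": [0,0,0],"rot": [0,0,-0.95]}
    - {"translation": [0,0,0],"rot": [0,0,-0.95]}

```text
time: 8.15
tool_pos: [0.5594, -0.004, 0.3004]
ee_rot: [0.0, 1.0, 0.012, 0.0]
wrist_force: [0.6, 0.0, -0.0]
grip_width: 0.838
grip_force: 0.0
```

```bash
python3 - <<'E'
from h import *
o=telemetry.observe();print(o["tool_pos"],o["ee_rot"],o["joint_pos"].round(2))
save("wrist","pics/w3.png")
for q in("tin","round_block"):
  for r in look_for("wrist",q)[:2]: print(q,r["conf"],toworld("wrist",r["at"]).round(4))
E
```

```text
[ 0.5593716  -0.00396476  0.30035658] [7.31164030e-05 9.99928955e-01 1.19182797e-02 1.83888518e-04] [-0.13  0.53  1.83 -0.    0.78  1.42]
tin 0.81 [ 0.5656 -0.0035  0.0296]
tin 0.5 [ 0.6026 -0.0964  0.0341]
round_block 0.71 [0.6098 0.0921 0.0419]
round_block 0.54 [ 0.443  -0.0053  0.0127]
```

View pics/w3.png

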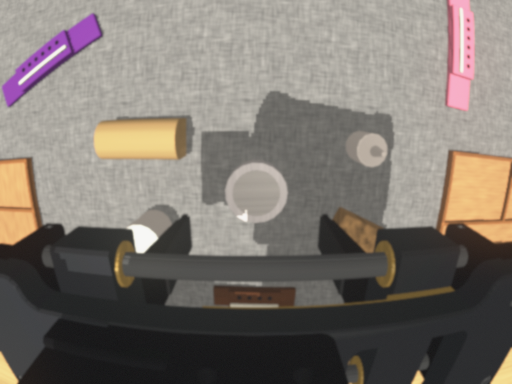

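Wrist view: the tin is at (256,192), centred between the fingers. Descend and grip.

Call:
drive_tool:
  increments:
    - {"translation": [0.05,0,-1.5],"rot": [0,0,-0.2]}
    - {"translation": [0.05,0,-3.0],"rot": [0,0,-0.2]}
    - {"translation": [0.05,0,-3.8],"rot": [0,0,-0.2]}
    - {"translation": [0.05,0,-4.0],"rot": [0,0,-0.2]}
    - {"translation": [0.05,0,-4.0],"rot": [0,0,-0.2]}

```text
time: 8.8
tool_pos: [0.5607, -0.0042, 0.1999]
ee_rot: [-0.0, 1.0, 0.003, -0.0]
wrist_force: [0.5, -0.1, 0.1]
grip_width: 0.844
grip_force: 0.0
```

Call:
drive_tool:
  increments:
    - {"translation": [0,0,0],"rot": [0,0,0]}
    - {"translation": [0,0,0],"rot": [0,0,0]}
    - {"translation": [0,0,0],"rot": [0,0,0]}
    - {"translation": [0,0,0],"rot": [0,0,0]}
    - {"translation": [0,0,0],"rot": [0,0,0]}
  claw: 45

```text
time: 9.3
tool_pos: [0.5608, -0.004, 0.2008]
ee_rot: [0.0, 1.0, 0.002, 0.001]
wrist_force: [-0.9, -0.1, 5.2]
grip_width: 0.569
grip_force: 25.0
```

Call:
drive_tool:
  increments:
    - {"translation": [0,0,0],"rot": [0,0,0]}
    - {"translation": [0,0,0.4],"rot": [0,0,0]}
    - {"translation": [0,0,1.2],"rot": [0,0,0]}
    - {"translation": [0,0,2.5],"rot": [0,0,0]}
    - {"translation": [0,0,4.0],"rot": [0,0,0]}

```text
time: 9.8
tool_pos: [0.5604, -0.004, 0.3011]
ee_rot: [-0.0, 1.0, 0.002, -0.001]
wrist_force: [0.5, -0.3, -1.4]
grip_width: 0.572
grip_force: 25.0
```

Call:
drive_tool:
  increments:
    - {"translation": [0,-1.5,0],"rot": [0,0,0]}
    - {"translation": [0.05,-3.3,0],"rot": [0,0,0]}
    - {"translation": [0.1,-5.2,0],"rot": [0,0,0]}
    - {"translation": [0.1,-7.1,0],"rot": [0,0,0]}
    - {"translation": [0.1,-9.0,0],"rot": [0,0,0]}

```text
time: 10.3
tool_pos: [0.5628, -0.2308, 0.3009]
ee_rot: [0.0, 1.0, 0.002, 0.0]
wrist_force: [0.3, -0.4, -0.7]
grip_width: 0.575
grip_force: 25.0
```

Call:
drive_tool:
  increments:
    - {"translation": [0.1,-1.9,0],"rot": [0,0,0]}
    - {"translation": [0.1,-3.8,0],"rot": [0,0,0]}
    - {"translation": [0.1,-5.3,0],"rot": [0,0,0]}
    - {"translation": [0.1,-5.8,0],"rot": [0,0,0]}
    - {"translation": [0.1,-5.8,0],"rot": [0,0,0]}

```text
time: 10.8
tool_pos: [0.5651, -0.3752, 0.3001]
ee_rot: [-0.0, 1.0, 0.001, -0.0]
wrist_force: [-0.2, 1.2, -0.2]
grip_width: 0.566
grip_force: 25.0
```

```bash
cat >> h.py <<'E'
def wpix(uv,z):
    m=camera_model("wrist");K=np.array(m["mtx"]);T=np.linalg.inv(np.array(m["world_to_cam"]))
    d=(np.array(uv,float)-K[:2,2])/K[0,0];th=np.linalg.norm(d,axis=-1,keepdims=True)
    xy=d/th*np.sin(th); v=np.c_[xy[:,:1],-xy[:,1:],-np.cos(th)]@T[:3,:3].T;o=T[:3,3]
    return o+v*((z-o[2])/v[:,2])[:,None]
E
python3 - <<'E'
from h import *
o=telemetry.observe();print(o["tool_pos"],o["ee_rot"],o["wrist_force"],o["grip_width"])
save("wrist","pics/w4.png")
for q in("tin",):
  for r in look_for("wrist",q)[:2]: print(q,r["conf"],toworld("wrist",r["at"]).round(4))
E
```

```text
[ 0.5651424 -0.3752378  0.3001045] [-3.31956243e-05  9.99999429e-01  1.06477557e-03 -8.05532690e-05] [-0.2473316   1.15274904 -0.23492848] 0.5664496222417778
tin 0.88 [ 0.5748 -0.3699  0.1293]
```

View pics/w4.png

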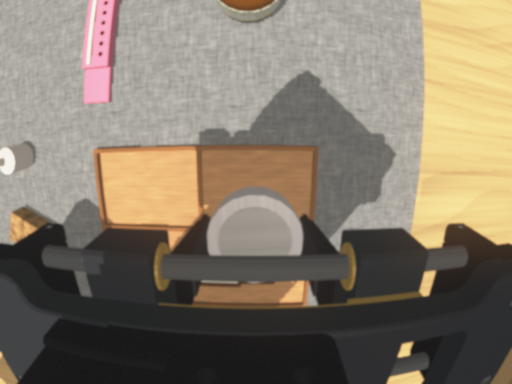

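Wrist view: the tin is held upright at (255,235) over the far small bay. It may sit a few mm ahead of the pad centre, so I'll fit its centre and the bay edges.

```bash
python3 - <<'E'
from h import *
from scipy.optimize import least_squares
r=trace("wrist","tin")[0];m=r["region"].astype(np.uint8)
c=max(cv2.findContours(m,cv2.RETR_EXTERNAL,cv2.CHAIN_APPROX_NONE)[0],key=cv2.contourArea)[:,0,:]
T=np.linalg.inv(np.array(camera_model("wrist")["world_to_cam"]));print("cam",T[:3,3],"bbox",c.min(0),c.max(0))
# sides/top arc only
for z in(.1025,.1265):
    P=wpix(c,z)[:,:2]
    k=c[:,1]<232
    s=least_squares(lambda p:np.hypot(P[k,0]-p[0],P[k,1]-p[1])-p[2],[.57,-.37,.028]).x
    s2=least_squares(lambda p:np.hypot(P[k,0]-p[0],P[k,1]-p[1])-.028,[.57,-.37],loss="soft_l1",f_scale=.001).x
    print(z,s,s2,k.sum())
print("tray corners (98,148),(317,148),(198,228 cross),", wpix([[96,149],[317,149],[200,149],[102,226]],.013).round(4))
E
```

```text
cam [ 0.63623381 -0.37283993  0.27968419] bbox [207 186] [302 255]
0.1025 [ 0.56287419 -0.37307803  0.02912347] [ 0.56425673 -0.37306235] 127
0.1265 [ 0.57281092 -0.37304578  0.02517863] [ 0.56938933 -0.37294719] 127
tray corners (98,148),(317,148),(198,228 cross), [[ 0.6081 -0.215   0.013 ]
 [ 0.6059 -0.4297  0.013 ]
 [ 0.6051 -0.323   0.013 ]
 [ 0.5265 -0.2112  0.013 ]]
```

Call:
drive_tool:
  increments:
    - {"translation": [0,-0.05,-1.5],"rot": [0,0,0]}
    - {"translation": [0,-0.1,-2.8],"rot": [0,0,0]}
    - {"translation": [0,-0.1,-3.5],"rot": [0,0,0]}
    - {"translation": [0,-0.1,-3.72],"rot": [0,0,0]}
    - {"translation": [0,-0.1,-3.8],"rot": [0,0,0]}

```text
time: 11.45
tool_pos: [0.5661, -0.3754, 0.2052]
ee_rot: [-0.0, 1.0, 0.003, -0.0]
wrist_force: [-0.7, 0.4, -0.3]
grip_width: 0.571
grip_force: 25.0
```

Call:
drive_tool:
  increments:
    - {"translation": [0,0,-0.02],"rot": [0,0,0]}
    - {"translation": [0,0,-0.02],"rot": [0,0,0]}
    - {"translation": [0,0,-0.02],"rot": [0,0,0]}
    - {"translation": [0,0,-0.02],"rot": [0,0,0]}
  claw: 70

```text
time: 11.85
tool_pos: [0.5657, -0.3766, 0.2053]
ee_rot: [0.0, 1.0, 0.002, 0.0]
wrist_force: [-0.5, -0.1, 0.2]
grip_width: 0.734
grip_force: 0.0
```

Call:
drive_tool:
  increments:
    - {"translation": [0,0,0.8],"rot": [0,0,0]}
    - {"translation": [0,0,2.5],"rot": [0,0,0]}
    - {"translation": [0,0,4.2],"rot": [0,0,0]}

```text
time: 12.15
tool_pos: [0.5655, -0.3765, 0.3105]
ee_rot: [-0.0, 1.0, 0.002, -0.001]
wrist_force: [1.3, -0.5, 0.3]
grip_width: 0.736
grip_force: 0.0
```

Call:
drive_tool:
  increments:
    - {"translation": [0.1,1.5,0],"rot": [0,0,1.2]}
    - {"translation": [0.3,3.3,0],"rot": [0,0,2.5]}
    - {"translation": [0.5,5.2,0],"rot": [0,0,3.9]}
    - {"translation": [0.7,7.1,0],"rot": [0,0,5.3]}
    - {"translation": [0.9,9.0,0],"rot": [0,0,6.7]}
  claw: 65

```text
time: 12.65
tool_pos: [0.588, -0.1498, 0.3101]
ee_rot: [0.0, 0.937, 0.348, 0.0]
wrist_force: [1.2, 0.7, 0.1]
grip_width: 0.68
grip_force: 0.0
```

Call:
drive_tool:
  increments:
    - {"translation": [0.1,1.9,0],"rot": [0,0,1.4]}
    - {"translation": [0.3,3.8,0],"rot": [0,0,2.8]}
    - {"translation": [0.5,5.7,-0.1],"rot": [0,0,4.2]}
    - {"translation": [0.7,7.6,-0.2],"rot": [0,0,5.6]}
    - {"translation": [0.72,9.2,-0.4],"rot": [0,0,7.0]}

```text
time: 13.15
tool_pos: [0.6063, 0.0808, 0.3002]
ee_rot: [0.0, 0.75, 0.661, 0.001]
wrist_force: [0.3, -0.3, 0.1]
grip_width: 0.686
grip_force: 0.0
```

Call:
drive_tool:
  increments:
    - {"translation": [0,0.88,0],"rot": [0,0,1.05]}
    - {"translation": [0,0.88,0],"rot": [0,0,1.05]}
    - {"translation": [0,0.88,0],"rot": [0,0,1.05]}

```text
time: 13.45
tool_pos: [0.6061, 0.1005, 0.2998]
ee_rot: [0.0, 0.715, 0.699, 0.0]
wrist_force: [0.2, 0.3, -0.2]
grip_width: 0.683
grip_force: 0.0
```

```bash
python3 - <<'E'
from h import *
o=telemetry.observe();print(o["tool_pos"],o["ee_rot"],o["joint_pos"].round(2))
save("wrist","pics/w5.png")
for q in("round_block",):
  for r in look_for("wrist",q)[:2]: print(q,r["conf"],toworld("wrist",r["at"]).round(4))
E
```

```text
[0.60611333 0.10045557 0.29982577] [2.06974796e-04 7.15297368e-01 6.98820162e-01 1.13202145e-04] [ 0.06  0.59  1.69 -0.    0.86  0.08]
round_block 0.97 [0.6069 0.1016 0.041 ]
```

View pics/w5.png

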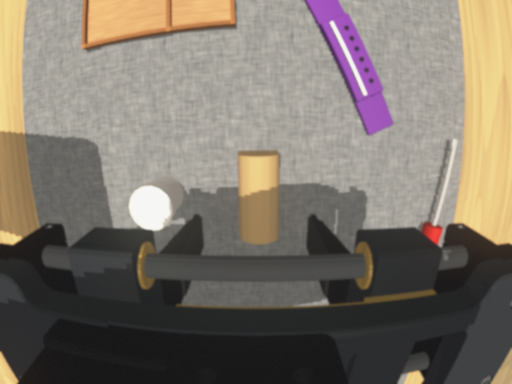

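Wrist view: the block is at (258,197), aligned with and centred between the fingers. The jar is clear of them at (155,205). Descend and grip.

Call:
drive_tool:
  increments:
    - {"translation": [0.02,0,-1.5],"rot": [0,0,0]}
    - {"translation": [0.02,0,-3.0],"rot": [0,0,0]}
    - {"translation": [0.02,0,-3.8],"rot": [0,0,0]}
    - {"translation": [0.02,0,-3.97],"rot": [0,0,0]}
    - {"translation": [0.02,0,-3.97],"rot": [0,0,0]}

```text
time: 14.05
tool_pos: [0.6069, 0.0995, 0.2003]
ee_rot: [-0.0, 0.716, 0.699, -0.0]
wrist_force: [-0.7, 0.6, 0.8]
grip_width: 0.683
grip_force: 0.0
```

Call:
drive_tool:
  increments:
    - {"translation": [0,0,0],"rot": [0,0,0]}
    - {"translation": [0,0,0],"rot": [0,0,0]}
    - {"translation": [0,0,0],"rot": [0,0,0]}
    - {"translation": [0,0,0],"rot": [0,0,0]}
    - {"translation": [0,0,0],"rot": [0,0,0]}
  claw: 25

```text
time: 14.55
tool_pos: [0.6068, 0.1005, 0.201]
ee_rot: [0.0, 0.715, 0.699, 0.0]
wrist_force: [-1.4, 0.2, 5.0]
grip_width: 0.377
grip_force: 25.0
```

Call:
drive_tool:
  increments:
    - {"translation": [0,0,0],"rot": [0,0,0]}
    - {"translation": [0,0,0.4],"rot": [0,0,0]}
    - {"translation": [0,0,1.2],"rot": [0,0,0]}
    - {"translation": [0,0,2.5],"rot": [0,0,0]}
    - {"translation": [0,0,4.0],"rot": [0,0,0]}

```text
time: 15.05
tool_pos: [0.6064, 0.1005, 0.3011]
ee_rot: [-0.001, 0.715, 0.699, -0.001]
wrist_force: [1.0, 0.9, -1.3]
grip_width: 0.377
grip_force: 25.0
```

Call:
drive_tool:
  increments:
    - {"translation": [-0.1,-1.5,0],"rot": [0,0,0]}
    - {"translation": [-0.3,-3.3,0],"rot": [0,0,0.1]}
    - {"translation": [-0.5,-5.2,0],"rot": [0,0,0.2]}
    - {"translation": [-0.7,-7.1,0],"rot": [0,0,0.2]}
    - {"translation": [-0.9,-9.0,0],"rot": [0,0,0.2]}

```text
time: 15.55
tool_pos: [0.5836, -0.1262, 0.301]
ee_rot: [0.0, 0.707, 0.707, 0.0]
wrist_force: [0.5, 0.0, 0.7]
grip_width: 0.376
grip_force: 25.0
```

Call:
drive_tool:
  increments:
    - {"translation": [-0.2,-1.9,0],"rot": [0,0,0]}
    - {"translation": [-0.5,-3.8,0],"rot": [0,0,0]}
    - {"translation": [-0.7,-5.3,0],"rot": [0,0,0]}
    - {"translation": [-0.74,-5.74,0],"rot": [0,0,0]}
    - {"translation": [-0.74,-5.74,0],"rot": [0,0,0]}

```text
time: 16.05
tool_pos: [0.5652, -0.2693, 0.3005]
ee_rot: [0.0, 0.708, 0.706, 0.0]
wrist_force: [-0.1, 0.6, -0.7]
grip_width: 0.378
grip_force: 25.0
```

```bash
python3 - <<'E'
from h import *
o=telemetry.observe();print(o["tool_pos"],o["ee_rot"],o["wrist_force"],o["grip_width"])
save("wrist","pics/w6.png")
for r in look_for("wrist","round_block")[:2]: print(r["conf"],toworld("wrist",r["at"]).round(4))
E
```

```text
[ 0.56524694 -0.26929221  0.30053076] [3.85694683e-05 7.08299307e-01 7.05912239e-01 3.73516923e-05] [-0.13675135  0.63195264 -0.67769117] 0.3775174096980483
0.87 [ 0.5645 -0.2483  0.1411]
```

View pics/w6.png

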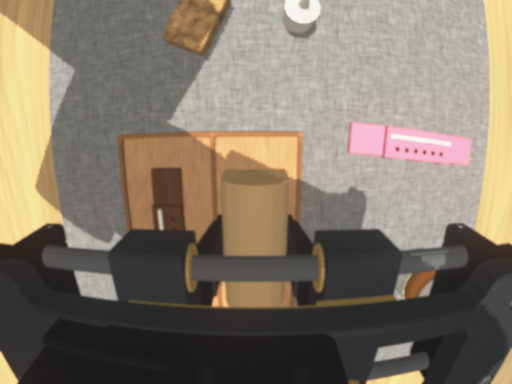

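Wrist view: the block is held upright over the near small bay (px 222–288 within 215–300). The long bridge lies in its bay. Lower and release.

Call:
drive_tool:
  increments:
    - {"translation": [0,0.03,-1.5],"rot": [0,0,0]}
    - {"translation": [0,0.03,-2.8],"rot": [0,0,0]}
    - {"translation": [0,0.03,-3.5],"rot": [0,0,0]}
    - {"translation": [0,0.03,-3.72],"rot": [0,0,0]}
    - {"translation": [0,0.03,-3.82],"rot": [0,0,0]}

```text
time: 16.65
tool_pos: [0.5661, -0.266, 0.2049]
ee_rot: [-0.0, 0.707, 0.707, 0.0]
wrist_force: [-5.3, 6.0, 14.7]
grip_width: 0.373
grip_force: 25.0
```

Call:
drive_tool:
  increments:
    - {"translation": [0,0,-0.02],"rot": [0,0,0]}
    - {"translation": [0,0,-0.02],"rot": [0,0,0]}
    - {"translation": [0,0,-0.02],"rot": [0,0,0]}
    - {"translation": [0,0,-0.02],"rot": [0,0,0]}
  claw: 48

```text
time: 17.05
tool_pos: [0.5657, -0.2673, 0.205]
ee_rot: [0.001, 0.707, 0.707, 0.0]
wrist_force: [0.1, 0.1, -0.8]
grip_width: 0.501
grip_force: 0.0
```

Call:
drive_tool:
  increments:
    - {"translation": [0,0,0.8],"rot": [0,0,0]}
    - {"translation": [0,0,2.5],"rot": [0,0,0]}
    - {"translation": [0,0,4.2],"rot": [0,0,0]}

```text
time: 17.35
tool_pos: [0.5655, -0.2673, 0.3103]
ee_rot: [-0.001, 0.708, 0.707, -0.0]
wrist_force: [0.5, -0.9, -0.9]
grip_width: 0.505
grip_force: 0.0
```

Call:
drive_tool:
  increments:
    - {"translation": [-0.6,1.3,0],"rot": [0,0,0]}
    - {"translation": [-1.4,3.0,0],"rot": [0,0,0]}
    - {"translation": [-2.2,4.7,-0.1],"rot": [0,0,0]}
    - {"translation": [-3.0,6.4,-0.2],"rot": [0,0,0]}
    - {"translation": [-3.8,8.1,-0.4],"rot": [0,0,0]}
  claw: 55

```text
time: 17.85
tool_pos: [0.4696, -0.0635, 0.2998]
ee_rot: [0.001, 0.708, 0.707, 0.0]
wrist_force: [1.1, 0.0, -0.7]
grip_width: 0.578
grip_force: 0.0
```

Call:
drive_tool:
  increments:
    - {"translation": [-0.7,1.5,0],"rot": [0,0,0]}
    - {"translation": [-1.22,2.4,0],"rot": [0,0,0]}
    - {"translation": [-1.22,2.4,0],"rot": [0,0,0]}
    - {"translation": [-1.22,2.4,0],"rot": [0,0,0]}

```text
time: 18.25
tool_pos: [0.4405, -0.0048, 0.2998]
ee_rot: [0.001, 0.707, 0.707, 0.0]
wrist_force: [0.6, 0.0, 0.5]
grip_width: 0.578
grip_force: 0.0
```

```bash
python3 - <<'E'
from h import *
o=telemetry.observe();print(o["tool_pos"],o["ee_rot"],o["joint_pos"].round(2))
save("wrist","pics/w7.png")
for r in look_for("wrist","short_bridge")[:2]: print(r["conf"],toworld("wrist",r["at"]).round(4))
E
```

```text
[ 0.44047576 -0.00475059  0.29978738] [5.97173209e-04 7.07093017e-01 7.07120182e-01 3.97232187e-04] [-0.16  0.4   2.11 -0.    0.63 -0.16]
0.65 [ 0.4377 -0.0009  0.0165]
```

View pics/w7.png

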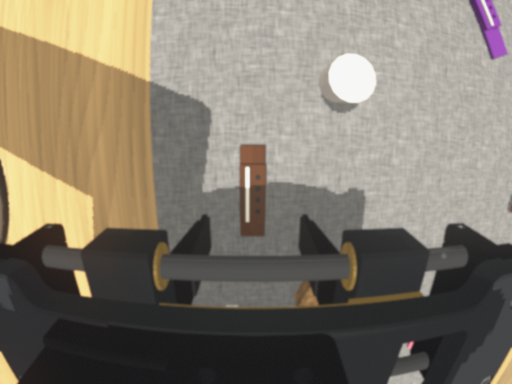

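Wrist view: the short bridge is at (253,190), parallel and centred. Descend and grip.

Call:
drive_tool:
  increments:
    - {"translation": [0,0.08,-1.5],"rot": [0,0,0]}
    - {"translation": [0,0.08,-3.0],"rot": [0,0,0]}
    - {"translation": [0,0.08,-3.9],"rot": [0,0,0]}
    - {"translation": [0,0.08,-4.12],"rot": [0,0,0]}
    - {"translation": [0,0.08,-4.12],"rot": [0,0,0]}

```text
time: 18.85
tool_pos: [0.4405, -0.0035, 0.1959]
ee_rot: [-0.001, 0.708, 0.706, -0.0]
wrist_force: [-0.3, -0.3, -0.3]
grip_width: 0.582
grip_force: 0.0
```

Call:
drive_tool:
  increments:
    - {"translation": [0,0,0],"rot": [0,0,0]}
    - {"translation": [0,0,0],"rot": [0,0,0]}
    - {"translation": [0,0,0],"rot": [0,0,0]}
    - {"translation": [0,0,0],"rot": [0,0,0]}
    - {"translation": [0,0,0],"rot": [0,0,0]}
  claw: 14

```text
time: 19.35
tool_pos: [0.4402, -0.0027, 0.1968]
ee_rot: [0.0, 0.707, 0.707, 0.0]
wrist_force: [-0.6, -0.4, 7.0]
grip_width: 0.251
grip_force: 25.0
```

Call:
drive_tool:
  increments:
    - {"translation": [0,0,0],"rot": [0,0,0]}
    - {"translation": [0,0,0],"rot": [0,0,0]}
    - {"translation": [0,0,0.8],"rot": [0,0,0]}
    - {"translation": [0,0,2.2],"rot": [0,0,0]}
    - {"translation": [0,0,4.0],"rot": [0,0,0]}

```text
time: 19.85
tool_pos: [0.4399, -0.0028, 0.2967]
ee_rot: [-0.001, 0.707, 0.707, -0.001]
wrist_force: [0.3, 0.2, -1.0]
grip_width: 0.248
grip_force: 25.0
```

Call:
drive_tool:
  increments:
    - {"translation": [0.2,1.4,0],"rot": [0,0,0]}
    - {"translation": [0.4,3.2,0],"rot": [0,0,0.1]}
    - {"translation": [0.7,5.1,0],"rot": [0,0,0.2]}
    - {"translation": [0.9,7.0,0],"rot": [0,0,0.25]}
    - {"translation": [1.2,8.9,0],"rot": [0,0,0.25]}

```text
time: 20.35
tool_pos: [0.4698, 0.2217, 0.2965]
ee_rot: [0.0, 0.698, 0.716, 0.0]
wrist_force: [0.9, -1.1, -0.2]
grip_width: 0.247
grip_force: 25.0
```

Call:
drive_tool:
  increments:
    - {"translation": [0.2,1.8,0],"rot": [0,0,0]}
    - {"translation": [0.4,3.3,0],"rot": [0,0,0]}
    - {"translation": [0.48,4.0,0],"rot": [0,0,0]}
    - {"translation": [0.48,4.0,0],"rot": [0,0,0]}
    - {"translation": [0.48,4.0,0],"rot": [0,0,0]}

```text
time: 20.85
tool_pos: [0.4819, 0.319, 0.2961]
ee_rot: [-0.0, 0.698, 0.716, -0.001]
wrist_force: [-0.3, -0.7, 0.5]
grip_width: 0.248
grip_force: 25.0
```

```bash
python3 - <<'E'
from h import *
o=telemetry.observe();print(o["tool_pos"],o["ee_rot"],o["wrist_force"],o["grip_width"])
save("wrist","pics/w8.png")
E
```

```text
[0.48188562 0.3189863  0.29608584] [-6.58417547e-05  6.98038361e-01  7.16060174e-01 -5.18730451e-04] [-0.26031331 -0.65838029  0.46563503] 0.24815178192921133
```

View pics/w8.png

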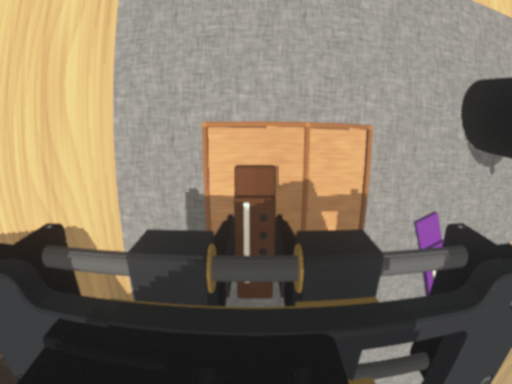

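Wrist view: the short bridge is held parallel over the wider bay (px 234–276 within 206–305). Lower and release.

Call:
drive_tool:
  increments:
    - {"translation": [0,0,-1.5],"rot": [0,0,0]}
    - {"translation": [0,0,-2.8],"rot": [0,0,0]}
    - {"translation": [0,0,-3.5],"rot": [0,0,0]}
    - {"translation": [0,0,-3.7],"rot": [0,0,0]}
    - {"translation": [0,0,-3.8],"rot": [0,0,0]}

```text
time: 21.4
tool_pos: [0.4825, 0.3187, 0.2014]
ee_rot: [-0.0, 0.699, 0.715, -0.0]
wrist_force: [0.3, 0.2, -0.1]
grip_width: 0.249
grip_force: 25.0
```

Call:
drive_tool:
  increments:
    - {"translation": [0,0,-0.02],"rot": [0,0,0]}
    - {"translation": [0,0,-0.02],"rot": [0,0,0]}
    - {"translation": [0,0,-0.02],"rot": [0,0,0]}
    - {"translation": [0,0,-0.02],"rot": [0,0,0]}
  claw: 44

```text
time: 21.8
tool_pos: [0.4822, 0.3198, 0.2015]
ee_rot: [0.0, 0.698, 0.716, 0.0]
wrist_force: [0.2, -0.1, 0.3]
grip_width: 0.456
grip_force: 0.0
```

Call:
drive_tool:
  increments:
    - {"translation": [0,0,0.8],"rot": [0,0,0]}
    - {"translation": [0,0,2.5],"rot": [0,0,0]}
    - {"translation": [0,0,4.2],"rot": [0,0,0]}

```text
time: 22.1
tool_pos: [0.482, 0.3197, 0.3069]
ee_rot: [-0.0, 0.698, 0.716, -0.001]
wrist_force: [-0.4, 0.9, -0.4]
grip_width: 0.465
grip_force: 0.0
```

Call:
drive_tool:
  increments:
    - {"translation": [0.2,-1.4,0.1],"rot": [0,0,0]}
    - {"translation": [0.5,-3.2,0.1],"rot": [0,0,0]}
    - {"translation": [0.8,-5.1,0.1],"rot": [0,0,0]}
    - {"translation": [1.1,-7.0,0.1],"rot": [0,0,0]}
    - {"translation": [1.32,-8.6,0.1],"rot": [0,0,0]}
  claw: 70

```text
time: 22.6
tool_pos: [0.5151, 0.1026, 0.3088]
ee_rot: [0.0, 0.698, 0.716, 0.0]
wrist_force: [0.4, -1.0, -0.7]
grip_width: 0.732
grip_force: 0.0
```

Call:
drive_tool:
  increments:
    - {"translation": [0,-0.27,0],"rot": [0,0,0]}
    - {"translation": [0,-0.27,0],"rot": [0,0,0]}

```text
time: 22.8
tool_pos: [0.5152, 0.097, 0.3086]
ee_rot: [0.0, 0.699, 0.715, 0.0]
wrist_force: [0.2, 0.6, 0.6]
grip_width: 0.738
grip_force: 0.0
```

```bash
python3 - <<'E'
from h import *
o=telemetry.observe();print(o["tool_pos"],o["ee_rot"],o["joint_pos"].round(2))
save("wrist","pics/w9.png")
for r in look_for("wrist","jar")[:2]: print(r["conf"],toworld("wrist",r["at"]).round(4))
for r in trace("wrist","jar")[:2]:
    c=max(cv2.findContours(r["region"].astype(np.uint8),cv2.RETR_EXTERNAL,cv2.CHAIN_APPROX_NONE)[0],key=cv2.contourArea)[:,0,:]
    print(r["conf"],c.min(0),c.max(0),c.mean(0))
E
```

```text
[0.51518849 0.09701481 0.30860393] [9.64077997e-05 6.99001730e-01 7.15119957e-01 1.41758344e-04] [0.06 0.48 1.91 0.   0.76 0.04]
0.7 [0.5193 0.1017 0.0482]
0.8 [234 169] [280 221] [256.97202797 195.13986014]
```

View pics/w9.png

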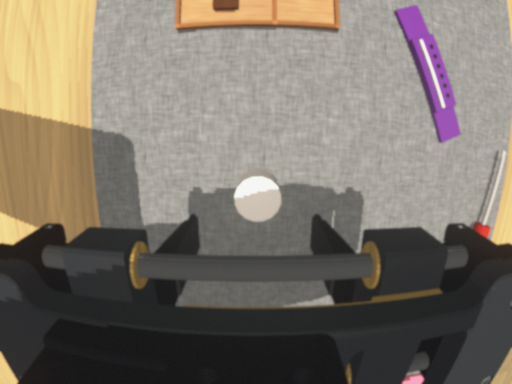

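Wrist view: the jar lid is at (258,199), nearly centred. Descend and grip it by the lid.

Call:
drive_tool:
  increments:
    - {"translation": [0.06,0.08,-1.2],"rot": [0,0,0]}
    - {"translation": [0.06,0.08,-2.4],"rot": [0,0,0]}
    - {"translation": [0.06,0.08,-3.3],"rot": [0,0,0]}
    - {"translation": [0.06,0.08,-3.78],"rot": [0,0,0]}
    - {"translation": [0.06,0.08,-3.78],"rot": [0,0,0]}

```text
time: 23.45
tool_pos: [0.5164, 0.1009, 0.2127]
ee_rot: [-0.001, 0.698, 0.716, -0.001]
wrist_force: [-0.2, 0.2, 0.3]
grip_width: 0.733
grip_force: 0.0
```

Call:
drive_tool:
  increments:
    - {"translation": [0,0,0],"rot": [0,0,0]}
    - {"translation": [0,0,0],"rot": [0,0,0]}
    - {"translation": [0,0,0],"rot": [0,0,0]}
    - {"translation": [0,0,0],"rot": [0,0,0]}
    - {"translation": [0,0,0],"rot": [0,0,0]}
  claw: 30

```text
time: 23.95
tool_pos: [0.5167, 0.0999, 0.2144]
ee_rot: [0.0, 0.698, 0.716, 0.0]
wrist_force: [-1.6, 0.2, 5.0]
grip_width: 0.411
grip_force: 25.0
```

Call:
drive_tool:
  increments:
    - {"translation": [0,0,0],"rot": [0,0,0]}
    - {"translation": [0,0,0],"rot": [0,0,0]}
    - {"translation": [0,0,0.8],"rot": [0,0,0]}
    - {"translation": [0,0,2.2],"rot": [0,0,0]}
    - {"translation": [0,0,4.0],"rot": [0,0,0]}

```text
time: 24.45
tool_pos: [0.5164, 0.0999, 0.3138]
ee_rot: [-0.001, 0.698, 0.716, -0.001]
wrist_force: [1.1, 0.3, -1.1]
grip_width: 0.416
grip_force: 25.0
```

Call:
drive_tool:
  increments:
    - {"translation": [0.2,1.2,0],"rot": [0,0,0]}
    - {"translation": [0.5,2.9,0],"rot": [0,0,0]}
    - {"translation": [0.9,4.7,0],"rot": [0,0,0]}
    - {"translation": [1.2,6.5,0],"rot": [0,0,0]}
    - {"translation": [1.5,8.1,0],"rot": [0,0,0]}

```text
time: 24.95
tool_pos: [0.5541, 0.3045, 0.3139]
ee_rot: [0.0, 0.698, 0.716, 0.0]
wrist_force: [1.2, 0.2, -0.5]
grip_width: 0.415
grip_force: 25.0
```

Call:
drive_tool:
  increments:
    - {"translation": [0.16,0.76,0],"rot": [0,0,0]}
    - {"translation": [0.16,0.76,0],"rot": [0,0,0]}
    - {"translation": [0.16,0.76,0],"rot": [0,0,0]}

```text
time: 25.25
tool_pos: [0.5579, 0.3213, 0.3134]
ee_rot: [-0.0, 0.698, 0.716, -0.0]
wrist_force: [-0.3, -0.1, -1.5]
grip_width: 0.416
grip_force: 25.0
```

```bash
python3 - <<'E'
from h import *
o=telemetry.observe();print(o["tool_pos"],o["ee_rot"],o["wrist_force"],o["grip_width"])
save("wrist","pics/w10.png")
print(pix2plane("top",[[80,150]],.003))
E
```

```text
[0.55786437 0.32130462 0.31343517] [-8.10885288e-05  6.97925270e-01  7.16170438e-01 -4.63592597e-04] [-0.25501061 -0.09371238 -1.45190749] 0.4158878652947611
[[0.70655585 0.41698056 0.003     ]]
```

View pics/w10.png

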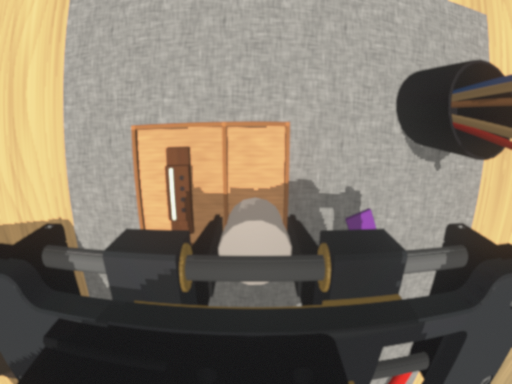

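Wrist view: the jar is upright over the narrower bay (bay at px 228–288, jar 220–292, nearer the camera). The short bridge lies flat in its bay, and the cup is clear at (440,110). Lower and release.

Call:
drive_tool:
  increments:
    - {"translation": [0,0,-1.3],"rot": [0,0,0]}
    - {"translation": [0,0,-2.6],"rot": [0,0,0]}
    - {"translation": [0,0,-3.4],"rot": [0,0,0]}
    - {"translation": [0,0,-3.7],"rot": [0,0,0]}
    - {"translation": [0,0,-3.78],"rot": [0,0,0]}

```text
time: 25.8
tool_pos: [0.5583, 0.3206, 0.219]
ee_rot: [-0.0, 0.699, 0.716, -0.0]
wrist_force: [-0.4, -0.2, -1.4]
grip_width: 0.415
grip_force: 25.0
```

Call:
drive_tool:
  increments:
    - {"translation": [0,0,-0.02],"rot": [0,0,0]}
    - {"translation": [0,0,-0.02],"rot": [0,0,0]}
    - {"translation": [0,0,-0.02],"rot": [0,0,0]}
    - {"translation": [0,0,-0.02],"rot": [0,0,0]}
  claw: 60

```text
time: 26.2
tool_pos: [0.5582, 0.3215, 0.2196]
ee_rot: [0.0, 0.698, 0.716, 0.001]
wrist_force: [0.0, -0.2, 0.1]
grip_width: 0.619
grip_force: 0.0
```

Call:
drive_tool:
  increments:
    - {"translation": [0,0,0.8],"rot": [0,0,0]}
    - {"translation": [0,0,2.5],"rot": [0,0,0]}
    - {"translation": [0,0,4.4],"rot": [0,0,0]}
    - {"translation": [0,-1.5,5.0],"rot": [0,0,0]}
    - {"translation": [0,-3,5.0],"rot": [0,0,0]}

```text
time: 26.7
tool_pos: [0.5579, 0.2463, 0.3471]
ee_rot: [0.001, 0.697, 0.717, 0.002]
wrist_force: [0.7, -0.3, 0.6]
grip_width: 0.632
grip_force: 0.0
```

Call:
drive_tool:
  increments:
    - {"translation": [-1,-1.6,1.0],"rot": [0,0,0]}
    - {"translation": [-2,-3.2,2.0],"rot": [0,0,0]}
    - {"translation": [-3,-4.8,2.0],"rot": [0,0,0]}
    - {"translation": [-4,-6.4,2.0],"rot": [0,0,0]}
    - {"translation": [-4,-7,2.0],"rot": [0,0,0]}

```text
time: 27.2
tool_pos: [0.4553, 0.0693, 0.3946]
ee_rot: [0.0, 0.699, 0.716, -0.0]
wrist_force: [-0.0, 1.1, 0.4]
grip_width: 0.632
grip_force: 0.0
```

```bash
python3 - <<'E'
from h import *
im=save("top","pics/top_end.png")
im=save("scene","pics/scene_end.png")
cv2.imwrite("pics/end.png",cv2.cvtColor(cv2.resize(im[100:330],None,fx=1.55,fy=1.55,interpolation=cv2.INTER_CUBIC),cv2.COLOR_RGB2BGR))
T={"guitar_tray":.013,"ukulele_tray":.013,"long_bridge":.018,"short_bridge":.018,"tin":.031,"jar":.055,"round_block":.044,"flat_block":.029,"dropper":.04}
for q,z in T.items():
    for r in rect("top",q,z)[:1]: print(q,*r)
    for r in look_for("top",q)[:1]: print(q,toworld("top",r["at"]).round(3))
E
```

```text
guitar_tray 0.67 [383.0, 217.0] 518.9 -320.4 178.2 225.6 longaxis from +y ccw -0.9
guitar_tray [ 0.515 -0.32   0.007]
ukulele_tray 0.69 [99.0, 230.0] 509.9 345.7 81.8 155.7 longaxis from +y ccw -88.5
ukulele_tray [0.517 0.361 0.007]
long_bridge 0.79 [384.0, 233.0] 478.8 -316.0 30.4 147.2 longaxis from +y ccw 0.3
long_bridge [0.695 0.228 0.014]
short_bridge 0.76 [106.0, 240.0] 480.5 336.9 25.2 46.9 longaxis from +y ccw 2.8
short_bridge [0.477 0.339 0.019]
tin 0.7 [405.0, 196.0] 563.1 -370.1 55.2 61.4 longaxis from +y ccw 40.8
tin [ 0.563 -0.365  0.031]
jar 0.83 [111.0, 206.0] 553.8 314.4 38.0 51.7 longaxis from +y ccw -19.8
jar [0.551 0.318 0.054]
round_block 0.71 [360.0, 197.0] 560.7 -260.3 42.8 86.1 longaxis from +y ccw -4.2
round_block [ 0.563 -0.258  0.047]
flat_block 0.89 [294.0, 221.0] 511.5 -105.2 45.3 62.0 longaxis from +y ccw -24.0
flat_block [ 0.511 -0.104  0.032]
dropper 0.66 [291.0, 183.0] 599.4 -100.7 28.3 34.0 longaxis from +y ccw 87.4
dropper [ 0.597 -0.104  0.038]
```

View pics/end.png

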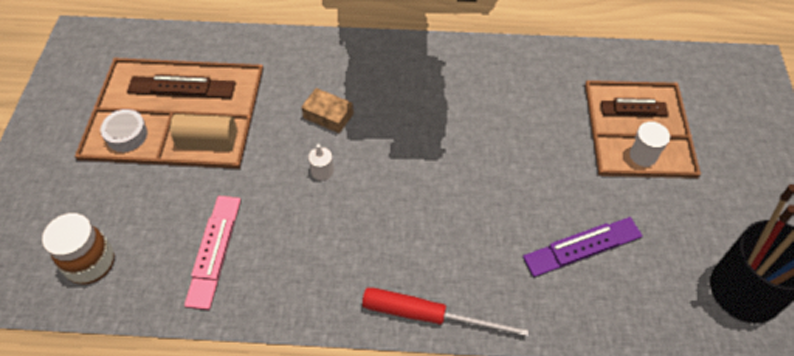

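The final view shows every item flat and upright in its bay: bridges at (182,87) and (634,107), tin (124,130), block (204,131), jar (650,145). The cork block and dropper haven't moved, and the arm touches nothing. Handing in.

```bash
python3 -c "
from rig import env
print(env.sign_off())"
```

```text
the job is handed in; nothing more can be done
None
```

Both kits are made up and the job is handed in at about 27.5 s of the 134 s: the final pictures show all five items in their bays, flat and right way up, and the cork block and dropper where they were, though the sign-off returned no verdict.

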